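# Clamp a sample disc with the knob under the stage plate

## Task

Stand the dark grey metal disc on the raised clamp stage, between the brass cam and the steel V-stop, and let go of it. Then turn the knob under the stage plate by its bar handle until the cam grips the disc firmly in the V: stop once the handle pushes back about 4 N more than while it turned freely, do not force it, and let go. Leave the jar and the marker alone.

Things in the scene. Friction and masses are not known exactly. Their poses are not given: they have to be found in the camera images.
- disc_center (a point): centre (half-way up) of the dark grey, nearly black metal sample disc that is to be clamped, the only dark one: 40 mm across, 31 mm high, about 0.3 kg, standing upright on the bench to the right of the stage; its z axis points up along the disc's axis
- stage: the clamp stage, fixed: a light metal plate 136 mm (x) by 84 mm (y), 10 mm thick, top 100 mm above the bench, on a column under its far half. Origin on the bench straight below the knob's axis; x points away from the robot side (from cam to V-stop), y left, z up. Plate from -26 to +110 mm in x and -52 to +32 mm in y; column from 64 mm in x
- nest (a point): point on the stage (axes as stage) where the disc's centre belongs when it is set down loose: 15.5 mm above the plate's top, so that the disc stands on the plate. The disc then has about 2.5 mm to spare toward the loose cam and at least that toward the V-stop. Cam and V-stop reach only 12 mm up the disc, so its upper part can be held along y
- v_stop_middle (a point): middle setting of the steel V-stop, given as the centre of a disc seated in its 90 degree V, half-way up the disc (axes as stage; the V opens toward -x). The last user left the V-stop up to 4.5 mm nearer or farther along x than this, and that is not measured. It is 12 mm high and fixed
- cam_axis (a point): point on the knob's vertical axis at the top of the brass cam, 12 mm above the plate. The cam is a disc 28 mm across, 12 mm high, its centre 10 mm off this axis; it turns with the knob and, as the knob is tightened, pushes the sample disc to +x (of the stage) into the V-stop
- knob_axis (a point): point on the vertical axis of the black knob (40 mm across) under the stage plate, at the height of its bar handle's centre line, 78 mm above the bench; the plate's underside is at 90 mm. It lies 26 mm behind the plate's front edge; axes as stage
- handle_ball (a point): centre of the red ball, 18 mm across, at the end of the knob's bar handle, 100 mm from the knob axis, at the same height. The bar is a level steel rod 10 mm thick that sticks out past the plate's front edge, with free room below it and round its outer part, which can be pushed or pinched from above
- clamp_knob (a joint): knob angle in rad: 0 loose, 2.3 end. Growing = tightening = counter-clockwise from above, the handle going from left past the front to the right; in stage axes the bar points along (-cos a, -sin a), a = angle - 0.8. Starts at 0 to 0.25. Drag 2 to 3.5 N near the ball; once the disc is home (at 0.9 to 2.0) the push grows by 0.5 N per mm: +3 to +5 N is firm, over +6 N forced. Stays where left
- jar_center (a point): bystander: centre of the white screw-cap jar (36 mm across, 69 mm high) standing to the left of the stage; leave it alone
- marker_center (a point): bystander: centre of the white marker pen (130 x 16 mm) with black cap lying at the front of the bench; leave it alone
Things that resemble listed ones, but are neither listed nor needed, are in the scene too. What is shaped like the part that bears disc_center but purple or red is not meant.

How it is judged:
On the way, in this order (a step that is already met when the one before it is completed fails the run):
1. the disc stands released on the stage, between cam and V-stop, before the knob is tightened (horizontal distance between disc_center and nest below 0.012 m and z of disc_center in the frame of nest between -0.003 and 0.003 m and angle between disc_center's own z axis and vertical below 0.06 rad and contact force between the fingers and disc below 0.1 N and value of joint clamp_knob below 0.6 rad), for 0.2 s.
2. the knob is turned until the cam presses the disc firmly into the V-stop (over 15 N) (contact force between clamp_knob and disc above 15 N), for 0.1 s.
At the end, for the whole second after the job is handed in: The disc stands upright (within 0.06 rad) on the stage plate (within 3 mm in height), at rest in the V-stop (within 7 mm of its middle setting), and the cam presses it there with more than 10 N, the handle released (contact force between clamp_knob and disc above 10 N and horizontal distance between disc_center and v_stop_middle below 0.007 m and angle between disc_center's own z axis and vertical below 0.06 rad and z of disc_center in the frame of nest between -0.003 and 0.003 m and linear speed of disc below 0.01 m/s); the robot touches nothing.
It fails at once if the disc is over-tightened: the cam presses it with more than 65 N (contact force between clamp_knob and disc above 65 N).
It fails at once if the fingers force the knob or its handle with more than 18 N (contact force between the fingers and clamp_knob above 18 N).
It fails at once if the jar is moved by more than 15 mm (distance of jar_center from where it was at the start of the episode above 0.015 m).
It fails at once if the marker is moved by more than 15 mm (distance of marker_center from where it was at the start of the episode above 0.015 m).
It also fails if it takes over 67 s, if anything falls off the work surface, if the arm or the gripper's body presses on something with over 40 N, if the wrist force passes 120 N, or if a joint passes its speed limit or range.

## Robot

A 6-joint arm with a two-finger parallel gripper is mounted at the origin on a cart in front of the work surface, level with it; the furniture and walls round the work are solid. World frame = base frame: x ahead of the robot, y to its left, z up, the work surface at z = 0. Lengths are in m, angles in rad, forces in N, time in s.
With the tool pointing down it reaches from about 0.325 to 0.9 m from the base axis. Payload 6.1 kg.
Tool frame: the origin (TCP) lies on the centre line of the jaws, within the pads' length; the fingertips stand 22 mm ahead of it and the grasp point (between the pads) lies 3 mm ahead of it; x points along the fingers, y is the direction in which the jaws open and shut, and the axes are right-handed (so a half turn about x gives the same grasp; the last joint's range is limited). The gripper opens to 85 mm and grips with 20 to 120 N. Pads are 22 mm wide; open, the fingers measure 114 mm over their backs; the gripper's body (76 mm by 85 mm) begins 54 mm behind the grasp point. The pads swing forward as they close: fully open they stand 13 mm farther back than shut.
Start: joints at [-1.418, 0.22, 1.526, -0, 1.395, -0.126], TCP at [0.172, -0.601, 0.253] pointing down, gripper open.
Joint ranges: [-2.98, 2.98], [-0.91, 2.08], [0.09, 2.57], [-1.24, 4.39], [0.2, 2.65], [-2.68, 2.68]. Speed limits (rad/s): [2.57, 2.57, 3.01, 3.14, 3.14, 3.14].

## Interface

Orientations are given as a 3x3 rotation matrix whose columns are the frame's x, y, z axes.
In Python, from cell import move_to, move_l, set_joints, gripper_to, pause, solve_ik, get_state, read_camera, camera_params, PlanningError, job_done gives the robot as it stands. Calls block until the motion is done:
- move_to(position, orientation): joint-space move of the TCP to a pose.
- move_l(position, rotation=None, velocity=0.15, guard=None): straight line of the TCP; rotation=None keeps the orientation; velocity is the mean speed in m/s. With guard (N) it stops when the force on the tool has changed by that much, and returns True; else False.
- set_joints(angles): joint-space move.
- gripper_to(opening): finger opening in m; the grip force is fixed at half the most; returns when the fingers have stopped.
- pause(seconds).
- solve_ik(position, orientation): joint angles nearest the present ones, or None.
- get_state(): the state.
- read_camera(name): name is "scene" or "top" or "wrist"; returns (picture, depth): 384x512x3 uint8, red, green, blue; 384x512 float32, m along the optical axis (not along the pixel's ray), 0 where there is no reading.
- camera_params(name): a dict with "fx", "fy", "cx", "cy" (pixels), "T" (4x4, takes a point from camera to world coordinates). Camera axes: x right, y up, looking along -z (the intrinsics and any distortion apply to the point x, -y, -z); pixel columns grow to the right and rows downward; lengths in m; the calibration is good to about 2 mm. A picture is of the moment at which its call begins: read the wrist's pose just before it. camera_params takes no time and is no camera call; for the wrist camera it gives the pose at the moment of the call.
A pose or a line that the arm cannot do raises PlanningError and nothing moves.
- job_done(): hands the job in, once; it reports no verdict.
The state is a dict: "clock": time; "joint_pos": joint angles; "joint_velocities": joint speeds; "tau": joint torques, N m; "tcp_pos": TCP position; "tcp_rot": TCP orientation; "contact_force": force on the tool from outside, world axes, zero at the start; "moment": the same for the moment, N m; "width": finger opening in m.
Only numpy, scipy, OpenCV 4.12 (cv2) and the standard library are available. Lean on these libraries where they do the work, as an engineer would, in place of code of your own. Each camera call takes 0.05 s, during which the arm holds its last target.

## Working session

There is one attempt and no reset: what is moved stays moved. The work goes in short steps, each a Python script; the robot and the scene stay as the last script left them, time stands still between calls to the robot, and variables do not carry over. Pictures are saved under pics/ and viewed, and the job is handed in when it is done.

```bash
ls -la; mkdir -p pics; python3 - <<'E'
from cell import *
import cv2, numpy as np
np.set_printoptions(precision=4,suppress=True)
for n in ("scene","top","wrist"):
    p=camera_params(n); im,d=read_camera(n)
    cv2.imwrite(f"pics/a_{n}.png",im[:,:,::-1]); np.savez(f"a_{n}.npz",im=im,d=d,**{k:v for k,v in p.items()})
    print(n,p)
print(get_state())
E
```

```text
total 12
drwxr-xr-x  3 agent agent 4096 Dec  6 10:35 .
drwxr-xr-x 23 root  root  4096 Dec  6 10:35 ..
drwxr-xr-x  2 agent agent 4096 Dec  6 10:35 pics
scene {'fx': 411.19707572550476, 'fy': 411.19707572550476, 'cx': 259.8345711315765, 'cy': 195.86980828047462, 'T': array([[-0.6691,  0.499 , -0.5508, -0.1158],
       [-0.743 , -0.4655,  0.4809,  0.5871],
       [-0.0164,  0.731 ,  0.6822,  0.8242],
       [ 0.    ,  0.    ,  0.    ,  1.    ]])}
top {'fx': 403.09949358437655, 'fy': 403.09949358437655, 'cx': 254.68317571471357, 'cy': 191.8363351296396, 'T': array([[-0.0296,  0.9947, -0.098 ,  0.3967],
       [-0.9995, -0.0309, -0.0118,  0.0383],
       [-0.0148,  0.0976,  0.9951,  1.0472],
       [ 0.    ,  0.    ,  0.    ,  1.    ]])}
wrist {'fx': 268.1156037428086, 'fy': 268.1156037428086, 'cx': 256.0422042943034, 'cy': 192.94471120510275, 'T': array([[ 0.2759,  0.9131,  0.3003,  0.2496],
       [-0.9612,  0.263 ,  0.0832, -0.5785],
       [-0.0031, -0.3116,  0.9502,  0.3736],
       [ 0.    ,  0.    ,  0.    ,  1.    ]])}
{'clock': 0.15, 'joint_pos': array([-1.4181,  0.2211,  1.5274,  0.    ,  1.3947, -0.1261]), 'joint_velocities': array([-0.0007, -0.0028, -0.0037,  0.0001, -0.0011, -0.0008]), 'tau': array([  0.0014, -49.7483, -38.9906,  -0.0001,   0.0071,  -0.    ]), 'tcp_pos': array([ 0.1719, -0.6004,  0.2524]), 'tcp_rot': array([[-0.0002,  0.2752, -0.9614],
       [ 0.0015, -0.9614, -0.2752],
       [-1.    , -0.0015, -0.0002]]), 'contact_force': array([-0.6234,  0.52  , -0.3444]), 'moment': array([0.0082, 0.0009, 0.0532]), 'width': 0.08526931159886532}
```

View pics/a_top.png

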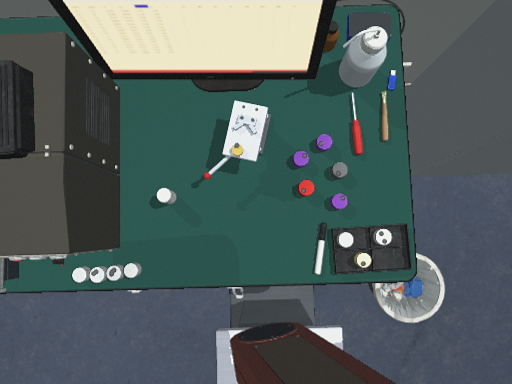

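View pics/a_scene.png

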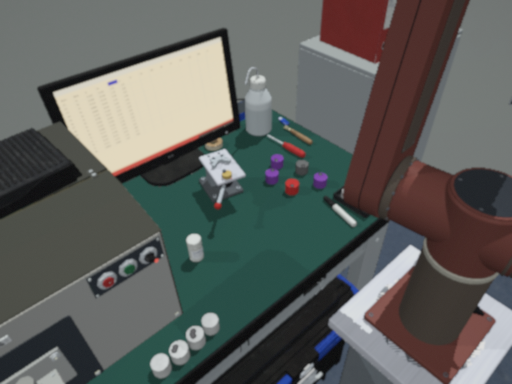

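The top view shows the stage near (246,130), the handle ball near (207,176), the dark disc near (340,170), the jar near (166,196) and the marker near (320,248). I'll measure these next.

```bash
cat > h.py <<'E'
import numpy as np, cv2
def load(n):
    z=np.load(f"{n}.npz"); return z
def cloud(z):
    d=z['d']; H,W=d.shape; u,v=np.meshgrid(np.arange(W),np.arange(H))
    X=np.stack([(u-z['cx'])/z['fx']*d,-(v-z['cy'])/z['fy']*d,-d],-1)
    return X@z['T'][:3,:3].T+z['T'][:3,3]
def ray(z,u,v,h):
    r=z['T'][:3,:3]@np.array([(u-z['cx'])/z['fx'],-(v-z['cy'])/z['fy'],-1]); o=z['T'][:3,3]
    return o+r*(h-o[2])/r[2]
E
python3 - <<'E'
from h import *
np.set_printoptions(precision=4,suppress=True)
for n in("a_top","a_scene"):
    z=load(n); P=cloud(z); im=z['im'].astype(int); hsv=cv2.cvtColor(z['im'],cv2.COLOR_RGB2HSV)
    near=(P[...,0]>.3)&(P[...,0]<.72)&(P[...,1]<.3)&(P[...,1]>-.3)&(z['d']>0)
    pl=near&(abs(P[...,2]-.1)<.006)&(P[...,1]>-.05)&(P[...,1]<.15)
    pts=P[pl]; r=cv2.minAreaRect(pts[:,:2].astype(np.float32)*1000); print(n,"plate",pl.sum(),r,pts[:,2].mean())
    v,u=np.nonzero(pl); rp=np.array([ray(z,a,b,.1) for a,b in zip(u,v)]); print(' ray rect',cv2.minAreaRect(rp[:,:2].astype(np.float32)*1000))
    red=near&(hsv[...,1]>150)&((hsv[...,0]<8)|(hsv[...,0]>172))&(hsv[...,2]>80)
    # components
    for name,m in(("red",red),("grey/dark raised",near&(P[...,2]>.02)&(P[...,2]<.045)),("jar",near&(P[...,2]>.05)&(P[...,2]<.08))):
        k,l,s,c=cv2.connectedComponentsWithStats(m.astype(np.uint8))
        for i in range(1,k):
            if s[i,4]>15: print(' ',name,c[i],s[i],P[l==i].mean(0),np.ptp(P[l==i],axis=0),z['im'][l==i].mean(0))
z=load("a_top");c=z['im'][80:220,140:360,::-1]; cv2.imwrite("pics/top_zoom.png",cv2.resize(c,None,fx=3.6,fy=3.6,interpolation=cv2.INTER_CUBIC))
z=load("a_scene");c=z['im'][110:270,170:350,::-1]; cv2.imwrite("pics/scene_zoom.png",cv2.resize(c,None,fx=3.6,fy=3.6,interpolation=cv2.INTER_CUBIC))
E
```

```text
a_top plate 1580 ((640.05517578125, 69.59941864013672), (84.30451965332031, 136.05386352539062), 75.99529266357422) 0.10037346648500152
 ray rect ((639.541015625, 69.31127166748047), (83.78377532958984, 136.00912475585938), 76.08829498291016)
  red [356.6836 137.1602] [352 120  10  34 256] [ 0.6319 -0.2176  0.0189] [0.0877 0.0218 0.0143] [191.043   54.2734  54.5391]
  red [206.6    175.4286] [204 172   7   7  35] [0.5352 0.1649 0.0823] [0.0147 0.0143 0.0856] [181.3429  48.6857  45.2571]
  red [306.0944 187.2889] [298 180  16  16 180] [ 0.5044 -0.0802  0.03  ] [0.037  0.0373 0.0355] [216.3111  60.9833  58.9444]
  grey/dark raised [357.1649 136.8557] [354 122   8  30  97] [ 0.632  -0.2182  0.0216] [0.0763 0.0167 0.0046] [213.4021  60.2887  60.6186]
  grey/dark raised [323.5584 141.4264] [316 134  16  16 197] [ 0.6209 -0.1297  0.0306] [0.0381 0.0376 0.0146] [135.0761  82.533  181.8731]
  grey/dark raised [300.398  157.8878] [293 150  16  17 196] [ 0.5801 -0.0688  0.031 ] [0.04   0.039  0.0157] [132.5867  80.6173 179.5663]
  grey/dark raised [339.2327 169.3119] [332 162  16  16 202] [ 0.
[... 2695 characters left out ...]
0405 0.0118 0.024 ] [85.5    92.625  97.0625]
  grey/dark raised [319.6475 177.2295] [313 172  14  12 122] [ 0.4652 -0.1574  0.0292] [0.0397 0.0403 0.0146] [110.1803  71.2049 145.3361]
  grey/dark raised [291.3175 183.8333] [285 179  14  12 126] [ 0.5014 -0.0748  0.0294] [0.0388 0.0418 0.0142] [161.4048  58.0397  56.1825]
  grey/dark raised [195.5   251.898] [188 245  15  12  98] [0.4805 0.2814 0.0331] [0.0247 0.0306 0.0248] [136.4184 141.7143 143.3776]
  jar [228.4286 184.381 ] [225 181   8   7  21] [0.583  0.0911 0.0746] [0.0059 0.0262 0.0114] [47.7143 49.9048 53.3333]
  jar [193.1771 241.0208] [186 234  15  16 192] [0.4877 0.2783 0.0655] [0.0347 0.0341 0.0228] [181.1094 185.7083 183.1094]
```

View pics/top_zoom.png

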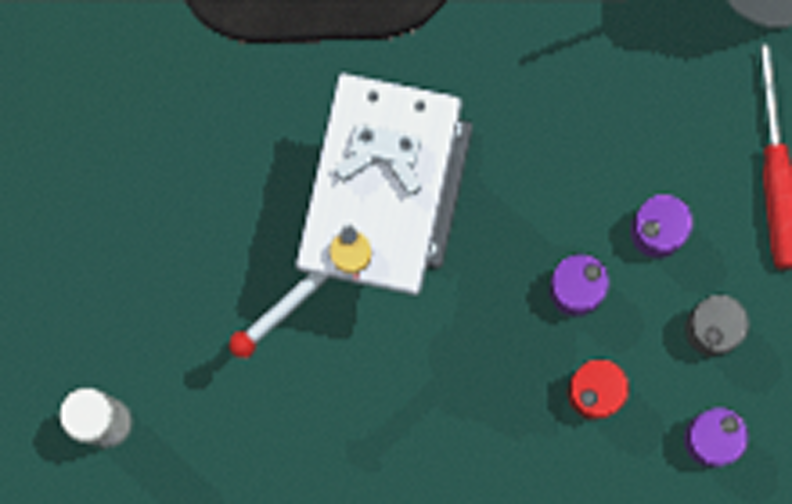

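View pics/scene_zoom.png

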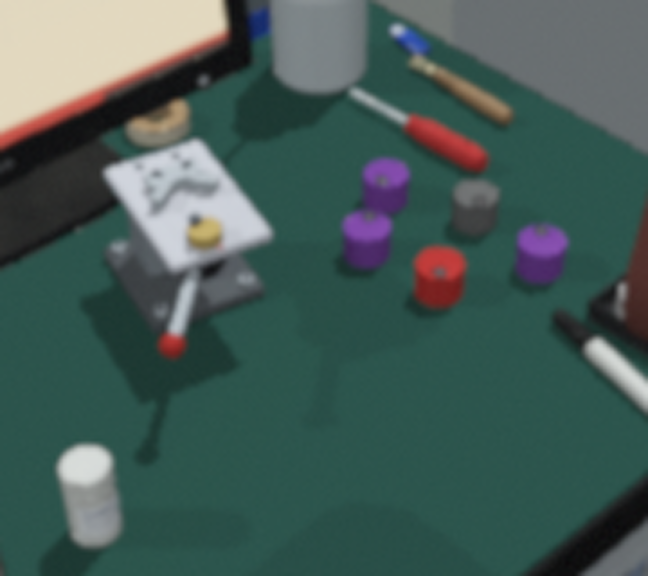

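```bash
python3 - <<'E'
from h import *
np.set_printoptions(precision=4,suppress=True)
yaw=np.radians(-14.0); c,s=np.cos(yaw),np.sin(yaw); R=np.array([[c,-s],[s,c]])
for n in("a_top","a_scene"):
    z=load(n); P=cloud(z); hsv=cv2.cvtColor(z['im'],cv2.COLOR_RGB2HSV)
    ctr=np.array([.6397,.0695]); O=ctr-R@[.042,-.010]; print(n,"O",O)
    near=(abs(P[...,0]-.62)<.12)&(abs(P[...,1]-.08)<.12)
    br=near&(hsv[...,0]>15)&(hsv[...,0]<35)&(hsv[...,1]>110)&(P[...,2]>.09)
    v,u=np.nonzero(br); q=np.array([ray(z,a,b,.112)[:2] for a,b in zip(u,v)]); print(" brass ray rect stage",len(u),cv2.minAreaRect(((q-O)@R*1000).astype(np.float32)), (((q-O)@R*1000).min(0),((q-O)@R*1000).max(0)))
    st=near&(P[...,2]>.108)&(P[...,2]<.118)&~br; Q=(P[st][:,:2]-O)@R*1000; print(" Vstop extents",len(Q),Q.min(0),Q.max(0))
    if n=="a_top":
        # image of height above plate in stage coordinates
        print(sorted([tuple(np.round(a,0)) for a in Q]))
    red=near&(hsv[...,1]>150)&((hsv[...,0]<8)|(hsv[...,0]>172))&(hsv[...,2]>80)&(P[...,0]<.56)
    v,u=np.nonzero(red); print(" ball",ray(z,u.mean(),v.mean(),.078), (ray(z,u.mean(),v.mean(),.078)[:2]-O)@R)
    # disc
    d=(abs(P[...,0]-.546)<.03)&(abs(P[...,1]+.164)<.03)&(P[...,2]>.027)
    v,u=np.nonzero(d); q=np.array([ray(z,a,b,.031)[:2] for a,b in zip(u,v)]); print(" disc",cv2.minEnclosingCircle(q.astype(np.float32)*1000), q.mean(0),len(q))
    if n=="a_top":
        m=(abs(P[...,1]-.08)<.1)&(P[...,0]>.68); 
        for zz in(.05,.1,.15,.2,.25,.3): 
            k=m&(abs(P[...,2]-zz)<.025); print("  obst z",zz,P[k][:,0].min() if k.any() else None)
E
```

```text
a_top O [0.6014 0.0894]
 brass ray rect stage 86 ((-11.610967636108398, -4.169717788696289), (23.9057674407959, 23.59908676147461), 12.616722106933594) (array([-23.7555, -16.7248]), array([1.583 , 8.4163]))
 Vstop extents 262 [-18.5238 -38.1043] [74.9822 17.5523]
[(np.float64(-19.0), np.float64(6.0)), (np.float64(-10.0), np.float64(11.0)), (np.float64(-7.0), np.float64(9.0)), (np.float64(-6.0), np.float64(2.0)), (np.float64(-5.0), np.float64(-3.0)), (np.float64(-5.0), np.float64(-0.0)), (np.float64(-5.0), np.float64(9.0)), (np.float64(-4.0), np.float64(2.0)), (np.float64(-3.0), np.float64(-2.0)), (np.float64(-3.0), np.float64(-0.0)), (np.float64(-2.0), np.float64(-14.0)), (np.float64(-2.0), np.float64(-5.0)), (np.float64(-2.0), np.float64(5.0)), (np.float64(-2.0), np.float64(8.0)), (np.float64(-1.0), np.float64(-2.0)), (np.float64(-1.0), np.float64(0.0)), (np.float64(-0.0), np.float64(-4.0)), (np.float64(0.0), np.float64(5.0)), (np.float64(1.0), np.float64(1.0)), (np.float64(1.0), np.float64(3.0)), (np.float64(2.0), np.float64(-11.0)), (np.float64(2.0), np.float64(-1.0)), (np.float64
[... 9194 characters left out ...]
78 ] [-0.082   0.0579]
 disc ((547.8483276367188, -166.7147674560547), 19.766817092895508) [ 0.5482 -0.1665] 189
  obst z 0.05 None
  obst z 0.1 0.6800272272816543
  obst z 0.15 0.7756956915699087
  obst z 0.2 0.7815556912627768
  obst z 0.25 0.7866937278970234
  obst z 0.3 0.7937764793605724
a_scene O [0.6014 0.0894]
 brass ray rect stage 27 ((-20.666336059570312, 1.2833967208862305), (13.521247863769531, 17.530012130737305), 65.13956451416016) (array([-30.3372,  -6.3397]), array([-9.8713, 10.6339]))
 Vstop extents 161 [-24.1276 -37.3245] [76.678  20.2123]
 ball [0.5348 0.1672 0.078 ] [-0.0835  0.0594]
 disc ((544.3433227539062, -163.22540283203125), 21.689924240112305) [ 0.5457 -0.1631] 89
```

```bash
cat >> h.py <<'E'
YAW=np.radians(-14.0); c_,s_=np.cos(YAW),np.sin(YAW); R2=np.array([[c_,-s_],[s_,c_]]); O=np.array([.6014,.0894])
def S(x,y): return O+R2@[x,y]
def toS(p): return (np.asarray(p)[...,:2]-O)@R2
def ROT(a):  # tool down, tool z at world angle a
    z=np.array([np.cos(a),np.sin(a),0]); x=np.array([0,0,-1.]); return np.stack([x,np.cross(z,x),z],1)
def snap(n,f):
    from cell import read_camera,camera_params
    p=camera_params(n); im,d=read_camera(n); np.savez(f"{f}.npz",im=im,d=d,**p); cv2.imwrite(f"pics/{f}.png",im[:,:,::-1])
E
python3 - <<'E'
from h import *; from cell import *
np.set_printoptions(precision=3,suppress=True)
for nm,p,zs in(("look",S(.0,-.01),[.28]),("nest",S(.0273,-.01),[.25,.136]),("disc",(.547,-.166),[.2,.036]),("ball",S(-.07,.07),[.15,.08]),("ball2",S(-.08,-.06),[.08])):
    for z in zs:
        for a in (YAW,YAW+np.pi):
            print(nm,z,round(a,2),solve_ik([*p,z],ROT(a)))
E
```

```text
look 0.28 -0.24 [ 0.002  0.155  1.551 -0.     1.435 -1.325]
look 0.28 2.9 [ 0.002  0.155  1.551 -0.     1.435  1.817]
nest 0.25 -0.24 [-0.009  0.234  1.517 -0.     1.391 -1.335]
nest 0.25 2.9 [-0.009  0.234  1.517 -0.     1.391  1.806]
nest 0.136 -0.24 [-0.009  0.336  1.615 -0.     1.191 -1.335]
nest 0.136 2.9 [-0.009  0.336  1.615 -0.     1.191  1.806]
disc 0.2 -0.24 [-0.433  0.137  1.724 -0.     1.281 -1.759]
disc 0.2 2.9 [-0.433  0.137  1.724 -0.     1.281  1.383]
disc 0.036 -0.24 [-0.433  0.351  1.813 -0.     0.977 -1.759]
disc 0.036 2.9 [-0.433  0.351  1.813 -0.     0.977  1.383]
ball 0.15 -0.24 [ 0.17   0.203  1.749 -0.     1.19  -1.156]
ball 0.15 2.9 [ 0.17   0.203  1.749 -0.     1.19   1.985]
ball 0.08 -0.24 [ 0.17   0.295  1.786 -0.     1.061 -1.156]
ball 0.08 2.9 [ 0.17   0.295  1.786 -0.     1.061  1.985]
ball2 0.08 -0.24 [-0.055  0.152  1.957 -0.     1.032 -1.382]
ball2 0.08 2.9 [-0.055  0.152  1.957 -0.     1.032  1.76 ]
```

```bash
python3 - <<'E'
from h import *; from cell import *
move_to([*S(.005,-.01),.26],ROT(YAW)); pause(.2)
snap("wrist","w1"); st=get_state(); print(st['clock'],st['tcp_pos'])
z=load("w1"); cv2.imwrite("pics/w1b.png",cv2.resize(z['im'][:,:,::-1],(800,600),interpolation=cv2.INTER_CUBIC))
E
```

```text
3.2333 [0.60388836 0.07802769 0.25995954]
```

View pics/w1b.png

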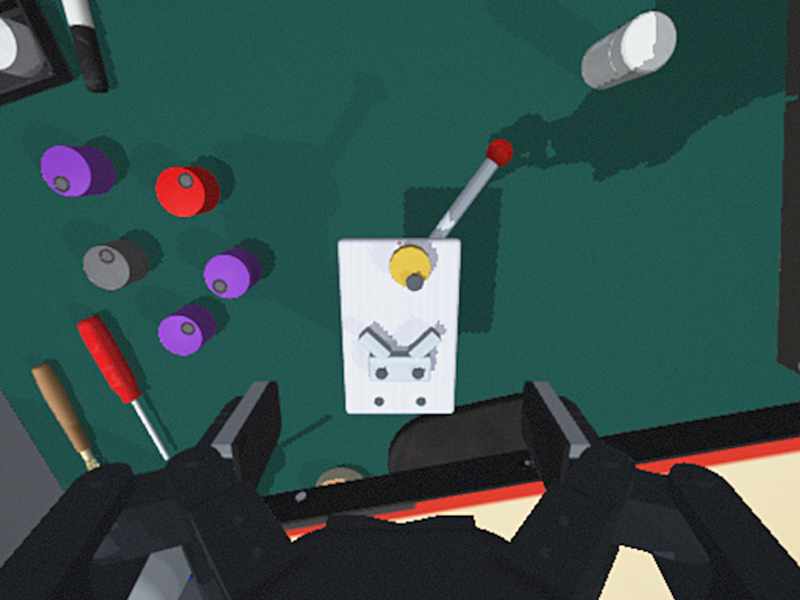

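The wrist picture (800x600) shows the plate at (338-460, 238-413), the brass cam at (410,266), the V opening toward the cam with its apex near (401,355), the ball at (500,152) and the dark disc at (108,265).

```bash
python3 - <<'E'
from h import *
np.set_printoptions(precision=4,suppress=True)
z=load("w1"); P=cloud(z); hsv=cv2.cvtColor(z['im'],cv2.COLOR_RGB2HSV)
uu,vv=np.meshgrid(np.arange(512),np.arange(384))
def proj(m,h): 
    v,u=np.nonzero(m); return np.array([ray(z,a,b,h)[:2] for a,b in zip(u,v)])
reg=(uu>205)&(uu<305)&(vv>145)&(vv<270)
pl=reg&(abs(P[...,2]-.1)<.005); print("plate",pl.sum(),cv2.minAreaRect((proj(pl,.1)*1000).astype(np.float32)),P[pl][:,2].mean())
br=reg&(hsv[...,0]>15)&(hsv[...,0]<35)&(hsv[...,1]>110)
q=proj(br&(P[...,2]>.108),.112); e=cv2.minEnclosingCircle((toS(q)*1000).astype(np.float32)); print("cam",len(q),e,toS(q).mean(0)*1000)
print("brass h",np.percentile(P[br][:,2],[10,50,90]))
red=(hsv[...,1]>150)&((hsv[...,0]<8)|(hsv[...,0]>172))&(hsv[...,2]>80)&(abs(uu-320)<15)&(abs(vv-97)<15)
q=proj(red,.078); b=q.mean(0); print("ball",b,toS(b),np.linalg.norm(toS(b)), cv2.minEnclosingCircle((q*1000).astype(np.float32)))
d=(P[...,2]>.027)&(P[...,2]<.04)&(uu<95)&(uu>48)&(vv>150)&(vv<190)
q=proj(d,.031); print("disc",len(q),cv2.minEnclosingCircle((q*1000).astype(np.float32)),q.mean(0))
# V front: points on top z .108-.116, x>25mm
st=reg&(P[...,2]>.107)&(P[...,2]<.117)&(vv>200); Q=toS(proj(st,.112))*1000
for y in range(-40,24,3):
    k=abs(Q[:,1]-y)<1.6
    if k.any(): print(y,round(Q[k,0].min(),1),round(Q[k,0].max(),1))
c=z['im'][140:275,200:310,::-1]; cv2.imwrite("pics/w1z.png",cv2.resize(c,None,fx=4.4,fy=4.4,interpolation=cv2.INTER_CUBIC))
E
```

```text
plate 6542 ((637.6680297851562, 69.84241485595703), (83.28131866455078, 134.75253295898438), 76.13387298583984) 0.10051238162272534
cam 467 ((-10.94023323059082, -3.749696969985962), 13.65533447265625) [-12.3876  -4.1777]
brass h [0.1116 0.1126 0.1136]
ball [0.5352 0.1656] [-0.0827  0.0579] 0.10097221203980085 ((535.4284057617188, 165.32969665527344), 8.797028541564941)
disc 710 ((546.8905639648438, -164.77256774902344), 20.862638473510742) [ 0.5467 -0.1648]
-40 41.6 42.8
-37 36.9 45.2
-34 33.4 47.6
-31 34.6 73.4
-28 36.9 73.4
-25 39.3 73.4
-22 42.8 73.4
-19 46.4 73.4
-16 48.8 73.4
-13 51.2 73.4
-10 51.2 73.4
-7 52.4 73.4
-4 48.8 73.4
-1 45.2 73.4
2 41.7 73.4
5 39.3 73.5
8 35.8 73.5
11 33.5 73.5
14 33.5 47.6
17 37.0 44.0
```

View pics/w1z.png

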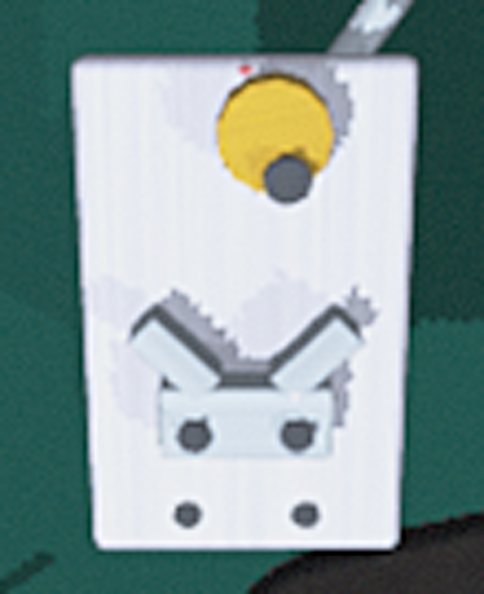

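```bash
python3 - <<'E'
from h import *; from cell import *
np.set_printoptions(precision=4,suppress=True)
move_to([.5473,-.1655,.16],ROT(YAW)); gripper_to(.058); pause(.1)
snap("wrist","w2"); st=get_state(); print(st['clock'],st['tcp_pos'],st['width'],st['contact_force'])
z=load("w2"); P=cloud(z); L=(P-st['tcp_pos'])@st['tcp_rot']
m=(z['d']>0)&(L[...,0]>-.03)&(L[...,0]<.04)&(abs(L[...,1])<.07)&(abs(L[...,2])<.03)
for sg in(1,-1):
    k=m&(L[...,1]*sg>0); print(sg,k.sum(),"tip x max",np.percentile(L[k][:,0],[50,90,99,100]),"y",np.percentile(L[k][:,1],[1,50,99]),"z",np.percentile(L[k][:,2],[1,99]))
d=(P[...,2]>.027)&(P[...,2]<.036)&(np.hypot(P[...,0]-.547,P[...,1]+.1655)<.028)
v,u=np.nonzero(d); q=np.array([ray(z,a,b,.031)[:2] for a,b in zip(u,v)]); print("disc",len(q),cv2.minEnclosingCircle((q*1000).astype(np.float32)),q.mean(0))
cv2.imwrite("pics/w2b.png",cv2.resize(z['im'][:,:,::-1],(800,600)))
E
```

```text
4.825 [ 0.5474 -0.1653  0.16  ] 0.05823343631739184 [ 0.117   0.4874 -0.845 ]
1 2013 tip x max [-0.0123  0.007   0.0151  0.0173] y [0.0294 0.0319 0.0528] z [-0.0133  0.0104]
-1 2021 tip x max [-0.0125  0.0071  0.0149  0.0171] y [-0.0527 -0.0308 -0.0281] z [-0.0133  0.0105]
disc 1233 ((546.349609375, -166.6492919921875), 20.183359146118164) [ 0.5461 -0.1666]
```

View pics/w2b.png

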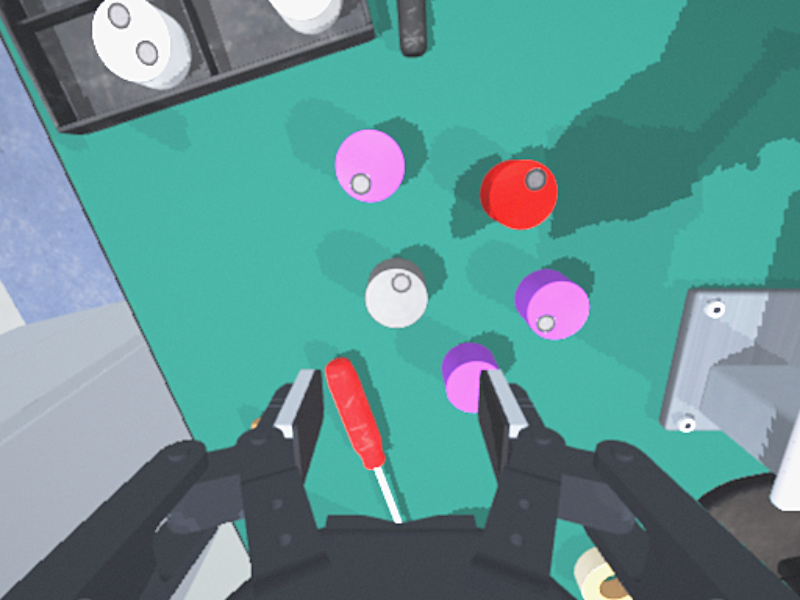

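At a 58 mm opening the fingertips are 17 mm ahead of the TCP. The disc shows at (397,297) and measures (0.5465,-0.1665). Grasping it now.

```bash
python3 - <<'E'
from h import *; from cell import *
np.set_printoptions(precision=4,suppress=True)
xy=[.5466,-.1664]
move_l([*xy,.10],velocity=.15)
print(move_l([*xy,.0345],velocity=.08,guard=6))
gripper_to(.036); st=get_state(); print(st['width'],st['tcp_pos'],st['clock'])
move_l([*xy,.20],velocity=.2); st=get_state(); print(st['width'],st['contact_force'])
move_to([*S(.0268,-.0102),.20],ROT(YAW)); pause(.2)
snap("wrist","w3"); st=get_state(); print(st['clock'],st['tcp_pos'],st['width'])
z=load("w3");cv2.imwrite("pics/w3b.png",cv2.resize(z['im'][:,:,::-1],(800,600)))
E
```

```text
False
0.03779922931724594 [ 0.5475 -0.1668  0.0358] 6.65
0.03827514241451884 [ 0.0905  0.0846 -2.4494]
8.8667 [0.625  0.0715 0.2001] 0.037832586075751594
```

View pics/w3b.png

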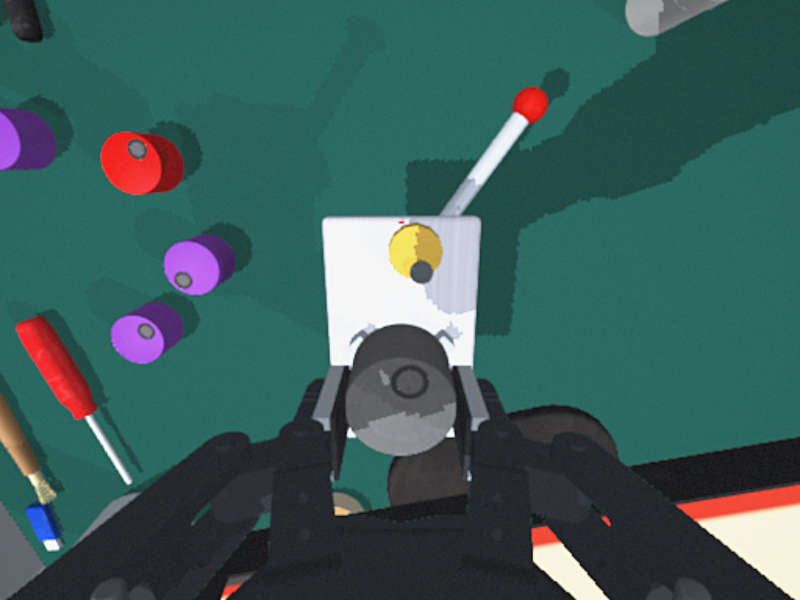

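```bash
python3 - <<'E'
from h import *; from cell import *
np.set_printoptions(precision=4,suppress=True)
st=get_state()
z=load("w3"); P=cloud(z); L=(P-st['tcp_pos'])@st['tcp_rot']; hsv=cv2.cvtColor(z['im'],cv2.COLOR_RGB2HSV)
uu,vv=np.meshgrid(np.arange(512),np.arange(384))
m=(z['d']>0)&(abs(L[...,1])<.019)&(abs(L[...,2])<.03)&(L[...,0]>-.02)&(L[...,0]<.012)
print("top face tool-x",np.percentile(L[m][:,0],[2,10,25,50,75,90]))
t=np.median(L[m&(L[...,2]>-.01)][:,0]); top=m&(abs(L[...,0]-t)<.003); h=st['tcp_pos'][2]-t; print('top world z',h)
v,u=np.nonzero(top); q=np.array([ray(z,a,b,h) for a,b in zip(u,v)]); l=(q-st['tcp_pos'])@st['tcp_rot']; print("disc in tool y,z",len(u),cv2.minEnclosingCircle((l[:,1:]*1000).astype(np.float32)),l.min(0),l.max(0))
br=(hsv[...,0]>15)&(hsv[...,0]<35)&(hsv[...,1]>110)&(abs(P[...,2]-.112)<.005)&(abs(uu-265)<30)&(abs(vv-165)<30)
v,u=np.nonzero(br); q=np.array([ray(z,a,b,.112)[:2] for a,b in zip(u,v)]); print("cam stage",cv2.minEnclosingCircle((toS(q)*1000).astype(np.float32)))
pl=(abs(P[...,2]-.1)<.004)&(uu>200)&(uu<310)&(vv>130)&(vv<235)
v,u=np.nonzero(pl); q=toS(np.array([ray(z,a,b,.1)[:2] for a,b in zip(u,v)]))*1000; print("plate front x, y range",np.percentile(q[:,0],.5),q[:,1].min(),q[:,1].max())
E
```

```text
top face tool-x [-0.0143  0.0032  0.0038  0.0043  0.0047  0.0054]
top world z 0.19594986561007435
disc in tool y,z 3742 ((-1.3342528343200684, -1.0656850337982178), 21.261173248291016) [ 0.0042 -0.0194 -0.0213] [0.0042 0.019  0.0186]
cam stage ((-10.662256240844727, -4.24222993850708), 13.813270568847656)
plate front x, y range -26.859958108048033 -52.09079543757301 31.142860159328695
```

```bash
python3 - <<'E'
from h import *; from cell import *
np.set_printoptions(precision=4,suppress=True)
xy=S(.0268,-.0102)
move_l([*xy,.153],velocity=.12); pause(.1)
snap("wrist","w4")
g=move_l([*xy,.132],velocity=.02,guard=3); pause(.1); st=get_state(); print(g,st['tcp_pos'],toS(st['tcp_pos']),st['contact_force'],st['clock'])
snap("wrist","w5"); snap("scene","s5"); 
z=load("w5");cv2.imwrite("pics/w5b.png",cv2.resize(z['im'][:,:,::-1],(800,600)))
z=load("s5");c=z['im'][110:230,170:290,::-1]; cv2.imwrite("pics/s5z.png",cv2.resize(c,None,fx=4.5,fy=4.5,interpolation=cv2.INTER_CUBIC))
E
```

```text
True [0.6247 0.073  0.1358] [ 0.0266 -0.0103] [0.2655 0.8998 5.3962] 10.4583
```

View pics/w5b.png

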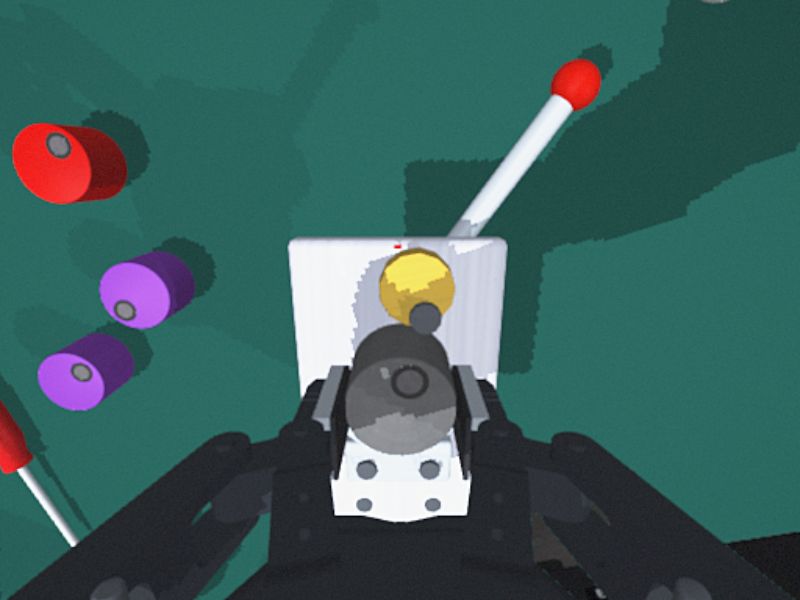

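View pics/s5z.png

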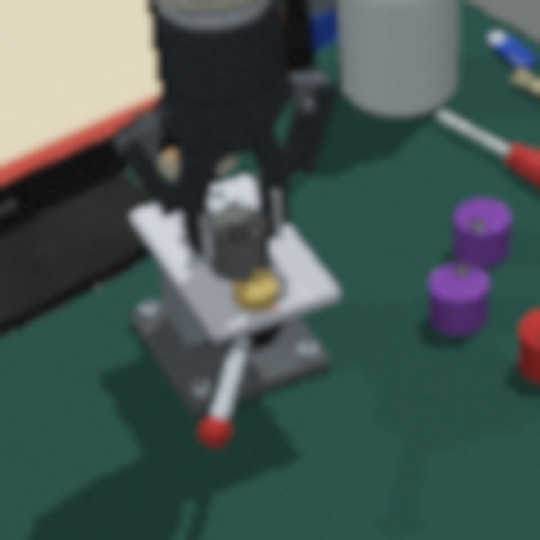

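Contact came at TCP z = 0.1358, the same grasp height plus 100 mm. The disc at (400,390) therefore stands flat on the plate, clear of the cam at (417,287). Releasing it.

```bash
python3 - <<'E'
from h import *; from cell import *
np.set_printoptions(precision=4,suppress=True)
gripper_to(.06)
xy=S(.0266,-.0103)
move_l([*xy,.23],velocity=.15); move_l([*S(-.02,-.0103),.26],velocity=.2); pause(.2)
snap("wrist","w6"); snap("top","t6"); print(get_state()['clock'])
z=load("w6");P=cloud(z);hsv=cv2.cvtColor(z['im'],cv2.COLOR_RGB2HSV)
uu,vv=np.meshgrid(np.arange(512),np.arange(384))
d=(abs(P[...,2]-.131)<.004)&(np.hypot(*(toS(P)-[.0255,-.0105]).transpose(2,0,1))<.03)
v,u=np.nonzero(d); q=toS(np.array([ray(z,a,b,.131)[:2] for a,b in zip(u,v)]))*1000; print("disc stage",len(q),cv2.minEnclosingCircle(q.astype(np.float32)),P[d][:,2].mean())
br=(hsv[...,0]>15)&(hsv[...,0]<35)&(hsv[...,1]>110)&(abs(P[...,2]-.112)<.005)&(np.hypot(*(toS(P)-[-.0105,-.004]).transpose(2,0,1))<.025)
v,u=np.nonzero(br); q=toS(np.array([ray(z,a,b,.112)[:2] for a,b in zip(u,v)]))*1000; print("cam",cv2.minEnclosingCircle(q.astype(np.float32)))
red=(hsv[...,1]>150)&((hsv[...,0]<8)|(hsv[...,0]>172))&(hsv[...,2]>80)&(np.hypot(P[...,0]-.535,P[...,1]-.165)<.02)&(P[...,2]>.05)
v,u=np.nonzero(red); q=np.array([ray(z,a,b,.078)[:2] for a,b in zip(u,v)]); b=q.mean(0); print("ball",b,toS(b))
cv2.imwrite("pics/w6b.png",cv2.resize(z['im'][:,:,::-1],(800,600)))
E
```

```text
12.4167
disc stage 1080 ((25.203641891479492, -9.024130821228027), 20.484817504882812) 0.13151066494607402
cam ((-11.284849166870117, -4.021931171417236), 14.220627784729004)
ball [0.5353 0.1655] [-0.0825  0.0579]
```

View pics/w6b.png

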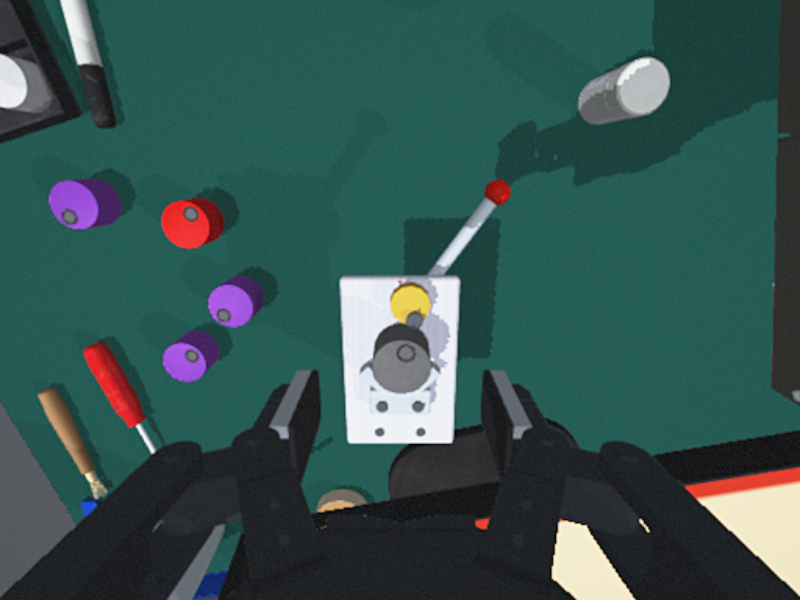

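```bash
cat >> h.py <<'E'
O2=O+R2@[-.0015,0]
RB=.080
def bar(a,r=RB,off=0.):   # world xy on bar at angle a, off along tightening tangent
    return O2+R2@(r*np.array([-np.cos(a),-np.sin(a)])+off*np.array([np.sin(a),-np.cos(a)]))
def tang(a): return R2@np.array([np.sin(a),-np.cos(a)])
E
python3 - <<'E'
from h import *; from cell import *
np.set_printoptions(precision=4,suppress=True)
a=-.62
for k in np.arange(a,1.25,.3): print(k,solve_ik([*bar(k),.084],ROT(YAW+k)))
move_to([*bar(a),.16],ROT(YAW+a)); gripper_to(.026); pause(.2)
st=get_state(); print(st['contact_force'],st['width'],st['tcp_pos'],bar(a)); f0=st['contact_force']
snap("wrist","w7")
z=load("w7");cv2.imwrite("pics/w7b.png",cv2.resize(z['im'][:,:,::-1],(800,600)))
P=cloud(z)
E
```

```text
-0.62 [ 0.1295  0.2696  1.8086 -0.      1.0634 -0.577 ]
-0.32 [ 0.1003  0.2272  1.8605 -0.      1.0539 -0.9062]
-0.020000000000000018 [ 0.061   0.196   1.8977 -0.      1.0479 -1.2455]
0.2799999999999999 [ 0.016   0.1804  1.916  -0.      1.0452 -1.5905]
0.58 [-0.029   0.1826  1.9134 -0.      1.0456 -1.9355]
0.88 [-0.0681  0.2024  1.8901 -0.      1.0491 -2.2745]
1.1799999999999997 [-0.0967  0.2368  1.8489 -0.      1.0559 -2.6032]
[-0.6004 -0.5524 -0.5593] 0.02633171248809996 [0.548  0.1506 0.16  ] [0.548  0.1506]
```

View pics/w7b.png

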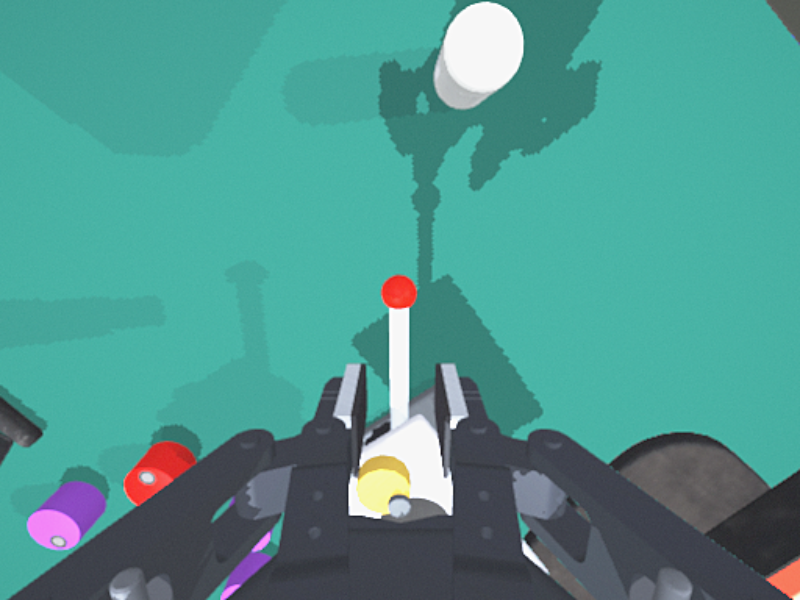

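The bar lies centred between the pads (column 399, pads at 350 and 450). I'll descend and turn it.

```bash
cat > push.py <<'E'
from h import *; from cell import *
np.set_printoptions(precision=3,suppress=True)
def force(a,n=4):
    fs=[]
    for _ in range(n): pause(.03); fs.append(get_state()['contact_force'])
    f=np.mean(fs,0); t=tang(a); return -(f[:2]@t), f
def step(a):
    move_l([*bar(a),.084],ROT(YAW+min(a,1.05)),velocity=.06)
E
python3 - <<'E'
from push import *
a=-.62
print(move_l([*bar(a),.084],velocity=.08,guard=4)); pause(.1)
b,f=force(a); print("zero",b,f,get_state()['clock'])
while a<.1:
    a+=.06; step(a); p,f=force(a,2); st=get_state()
    print(round(a,2),round(p-b,2),f,round(st['clock'],2))
    if p-b>6: break
E
```

```text
False
zero 0.12520004089443496 [ 0.107  0.067 -0.556] 15.1667
-0.56 0.43 [0.66  0.108 0.04 ] 15.48
-0.5 0.36 [ 1.348 -0.587  1.27 ] 15.8
-0.44 1.14 [1.593 0.338 1.114] 16.12
-0.38 0.99 [1.736 0.119 1.571] 16.43
-0.32 1.58 [2.04  0.727 1.27 ] 16.75
-0.26 0.81 [ 1.973 -0.018  1.282] 17.07
-0.2 1.78 [2.07  1.124 1.62 ] 17.38
-0.14 1.15 [1.161 0.909 1.34 ] 17.7
-0.08 0.68 [1.308 0.412 1.459] 18.02
-0.02 1.04 [0.929 0.952 1.124] 18.33
0.04 0.51 [0.417 0.565 0.904] 18.65
0.1 0.91 [-0.188  1.07   0.994] 18.97
0.16 1.1 [-0.238  1.248  0.905] 19.28
```

```bash
python3 - <<'E'
from push import *
snap("wrist","w8"); z=load("w8");cv2.imwrite("pics/w8b.png",cv2.resize(z['im'][:,:,::-1],(800,600)))
hsv=cv2.cvtColor(z['im'],cv2.COLOR_RGB2HSV);P=cloud(z)
red=(hsv[...,1]>150)&((hsv[...,0]<8)|(hsv[...,0]>172))&(hsv[...,2]>80)&(P[...,2]>.06)&(P[...,2]<.1)
v,u=np.nonzero(red); b=np.median([toS(ray(z,a,c,.078)) for a,c in zip(u,v)],0)+[.0015,0]; print(b,np.hypot(*b),np.arctan2(-b[1],-b[0]))
E
```

```text
[-0.098 -0.006] 0.09857823053599894 0.06444432090418138
```

View pics/w8b.png

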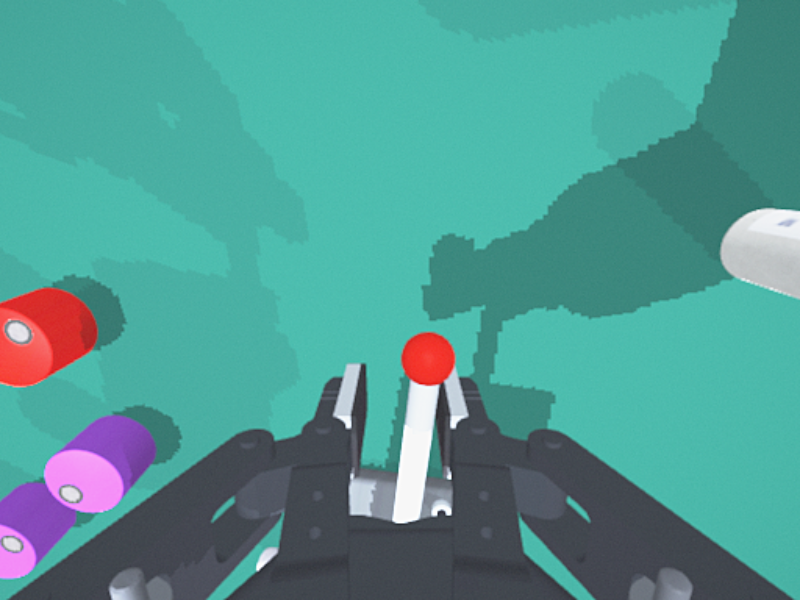

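```bash
python3 - <<'E'
from push import *
a=.16; b=.125
for i in range(16):
    a+=.02; move_l([*bar(a),.084],ROT(YAW+min(a,1.05)),velocity=.04)
    s=get_state(); i0=-(s['contact_force'][:2]@tang(a))-b; p,f=force(a,2); st=get_state()
    print(round(a,2),"imm",round(i0,2),"rest",round(p-b,2),f,round(st['clock'],2), round((st['tcp_pos'][:2]-bar(a))@tang(a)*1000,2))
    if max(p-b,i0)>4.5: break
E
```

```text
0.18 imm 3.14 rest 3.02 [-0.903  3.207 -0.892] 19.65 -0.22
0.2 imm 3.38 rest 4.52 [-0.693  4.683  0.194] 19.97 -0.12
```

```bash
python3 - <<'E'
from push import *
a=.20; b=.125
p,f=force(a,6); print(p-b,f)
for i in range(5):
    a+=.01; move_l([*bar(a),.084],ROT(YAW+min(a,1.05)),velocity=.04)
    s=get_state(); i0=-(s['contact_force'][:2]@tang(a))-b; p,f=force(a,4); st=get_state()
    print(round(a,2),"imm",round(i0,2),"rest",round(p-b,2),f,round(st['clock'],2), round((st['tcp_pos'][:2]-bar(a))@tang(a)*1000,2))
    if max(p-b,i0)>6.5: break
snap("top","t9"); snap("scene","s9"); snap("wrist","w9")
z=load("s9");c=z['im'][110:230,170:290,::-1]; cv2.imwrite("pics/s9z.png",cv2.resize(c,None,fx=4.5,fy=4.5,interpolation=cv2.INTER_CUBIC))
z=load("w9");cv2.imwrite("pics/w9b.png",cv2.resize(z['im'][:,:,::-1],(800,600)))
hsv=cv2.cvtColor(z['im'],cv2.COLOR_RGB2HSV);P=cloud(z)
red=(hsv[...,1]>150)&((hsv[...,0]<8)|(hsv[...,0]>172))&(hsv[...,2]>80)&(P[...,2]>.06)&(P[...,2]<.1)
v,u=np.nonzero(red); b=np.median([toS(ray(z,a,c,.078)) for a,c in zip(u,v)],0)+[.0015,0]; print(b,np.hypot(*b),np.arctan2(-b[1],-b[0]))
E
```

```text
3.947050955449244 [-0.897  4.116 -0.16 ]
0.21 imm 4.37 rest 4.62 [-1.37   4.797 -0.403] 20.55 -0.03
0.22 imm 5.14 rest 4.32 [-1.907  4.491 -0.581] 20.93 -0.01
0.23 imm 4.38 rest 4.83 [-1.847  4.986 -0.102] 21.32 -0.07
0.24 imm 5.29 rest 4.99 [-1.574  5.118 -0.236] 21.7 -0.1
0.25 imm 5.9 rest 5.33 [-1.771  5.449  0.009] 22.08 -0.14
[-0.098 -0.015] 0.09865244568001139 0.1486954202883268
```

View pics/s9z.png

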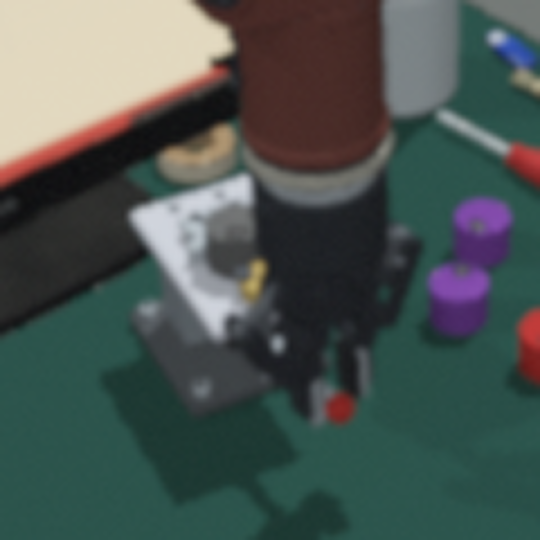

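View pics/w9b.png

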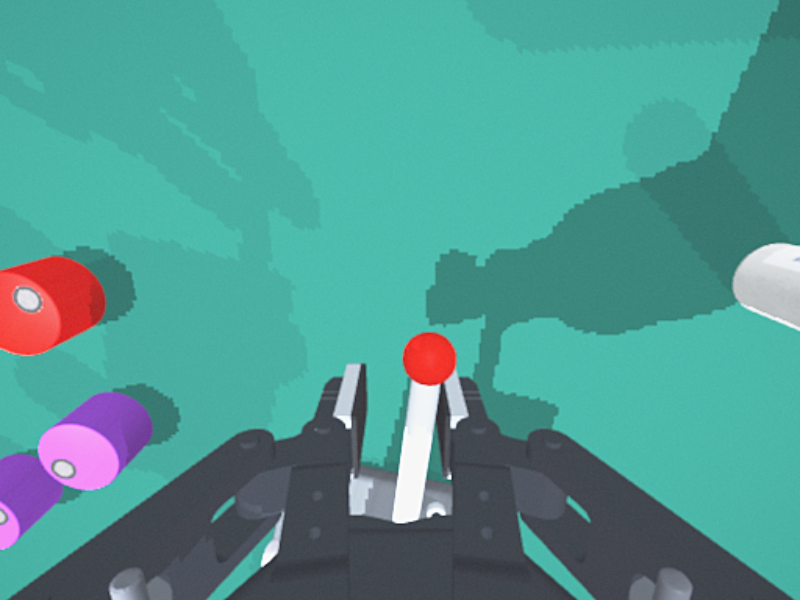

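```bash
python3 - <<'E'
from push import *
a=.25; b=.125
p,f=force(a,8); print(p-b,f)
for i in range(4):
    a+=.01; move_l([*bar(a),.084],ROT(YAW+min(a,1.05)),velocity=.04)
    s=get_state(); i0=-(s['contact_force'][:2]@tang(a))-b; p,f=force(a,8); st=get_state()
    print(round(a,2),"imm",round(i0,2),"rest",round(p-b,2),f,round(st['clock'],2))
    if p-b>6.4: break
z=load("t9");c=z['im'][80:220,140:360,::-1]; cv2.imwrite("pics/t9z.png",cv2.resize(c,None,fx=3.6,fy=3.6,interpolation=cv2.INTER_CUBIC))
E
```

```text
4.861637606508801 [-1.359  4.979 -0.37 ]
0.26 imm 5.76 rest 5.28 [-1.666  5.382 -0.349] 23.02
0.27 imm 6.16 rest 5.5 [-1.95   5.578 -0.357] 23.53
0.28 imm 6.09 rest 5.21 [-1.831  5.275  0.018] 24.05
0.29 imm 5.92 rest 5.67 [-2.258  5.702 -0.334] 24.57
```

View pics/t9z.png

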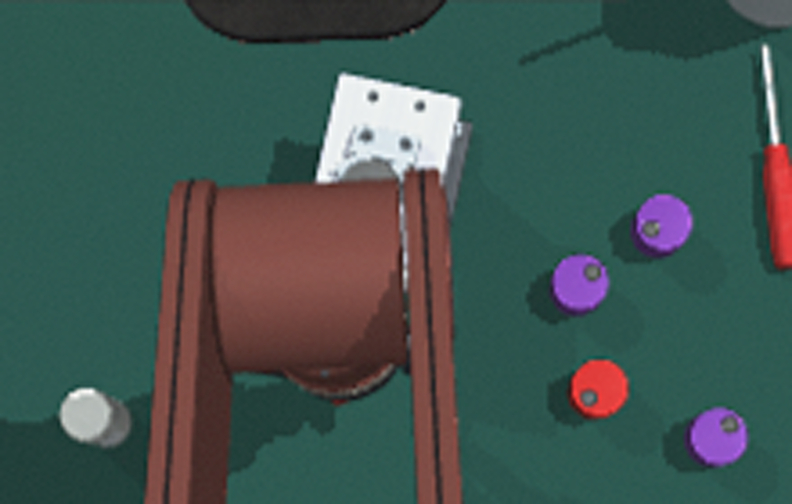

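```bash
cat >> h.py <<'E'
def ballang(f):
    z=load(f);hsv=cv2.cvtColor(z['im'],cv2.COLOR_RGB2HSV);P=cloud(z)
    red=(hsv[...,1]>150)&((hsv[...,0]<8)|(hsv[...,0]>172))&(hsv[...,2]>80)&(P[...,2]>.06)&(P[...,2]<.1)
    v,u=np.nonzero(red); b=np.median([toS(ray(z,a,c,.078)) for a,c in zip(u,v)],0)+[.0015,0]; return b,np.hypot(*b),np.arctan2(-b[1],-b[0])
E
python3 - <<'E'
from push import *
snap("wrist","w10"); snap("top","t10"); snap("scene","s10"); print(ballang("w8"),ballang("w9"),ballang("w10"),get_state()['clock'])
for f in("t6","t9","t10"):
    z=load(f);P=cloud(z); L=toS(P); d=(P[...,2]>.124)&(P[...,2]<.138)&(np.hypot(L[...,0]-.028,L[...,1]+.01)<.03)
    v,u=np.nonzero(d); q=np.array([toS(ray(z,a,b,.131)) for a,b in zip(u,v)])*1000; print(f,len(q),q[:,0].max(),np.sort(q[:,0])[-6:])
A=load("t6")['im'][105:150,225:270,::-1];B=load("t10")['im'][105:150,225:270,::-1]
cv2.imwrite("pics/cmp.png",cv2.resize(np.hstack([A,B]),None,fx=8,fy=8,interpolation=cv2.INTER_CUBIC))
E
```

```text
(array([-0.098, -0.006]), np.float64(0.09857823053599894), np.float64(0.06444432090418138)) (array([-0.098, -0.015]), np.float64(0.09865244568001139), np.float64(0.1486954202883268)) (array([-0.097, -0.018]), np.float64(0.09867117856225883), np.float64(0.18751761158976038)) 24.7167Traceback (most recent call last):
  File "<stdin>", line 5, in <module>
IndexError: too many indices for array: array is 1-dimensional, but 2 were indexed
```

```bash
python3 - <<'E'
from h import *
np.set_printoptions(precision=1,suppress=True)
for f in("t9","t10","s9","s10"):
    z=load(f);P=cloud(z); L=toS(P); d=(P[...,2]>.124)&(P[...,2]<.138)&(np.hypot(L[...,0]-.028,L[...,1]+.01)<.03)
    v,u=np.nonzero(d); 
    if len(u)<5: print(f,len(u));continue
    q=np.array([toS(ray(z,a,b,.131)) for a,b in zip(u,v)])*1000; print(f,len(q),"xmax",np.sort(q[:,0])[-6:],"y",q[:,1].min(),q[:,1].max())
A=load("s9")['im'][140:190,205:255,::-1];B=load("s10")['im'][140:190,205:255,::-1]
cv2.imwrite("pics/cmp.png",cv2.resize(np.hstack([A,B]),None,fx=7,fy=7,interpolation=cv2.INTER_CUBIC))
A=load("t9")['im'][100:145,225:270,::-1];B=load("t10")['im'][100:145,225:270,::-1]
cv2.imwrite("pics/cmp2.png",cv2.resize(np.hstack([A,B]),None,fx=8,fy=8,interpolation=cv2.INTER_CUBIC))
E
```

```text
t9 66 xmax [46.8 47.1 47.3 47.6 48.1 48.6] y -24.899457724020465 9.674254397072518
t10 68 xmax [46.8 47.1 47.3 47.6 48.1 48.6] y -24.392328794444367 9.674254397072518
s9 105 xmax [42.4 43.6 43.7 45.  45.1 46.5] y -22.74963696593648 13.993589800800908
s10 110 xmax [42.4 43.6 43.7 45.  45.1 46.5] y -23.28506294894244 15.099201078209218
```

View pics/cmp.png

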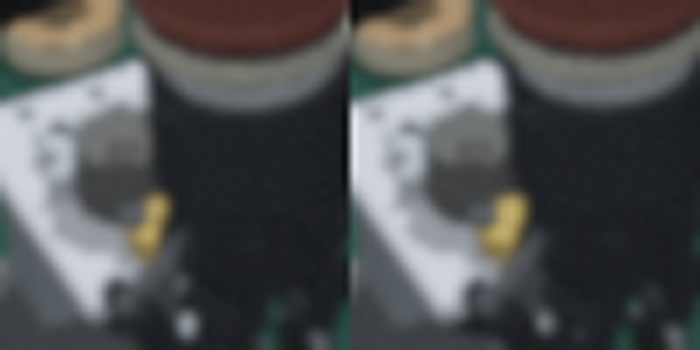

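View pics/cmp2.png

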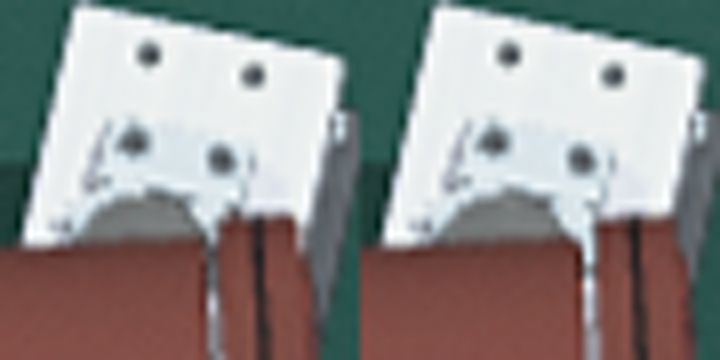

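```bash
python3 - <<'E'
from push import *
a=.29
def mv(a,v=.05): return move_l([*bar(a),.084],ROT(YAW+a),velocity=v,guard=12)
mv(.19); p0,f0=force(.19,8); print("free bias at .19:",p0,f0)
for a in(.09,.05,.01,-.03,-.07,-.10):
    print(mv(a)); p,f=force(a,3); print(round(a,2),"rev",round(p-p0,2),f-f0,round(get_state()['clock'],2))
mv(0.); p1,f1=force(0.,6); print("bias at 0:",p1,f1)
snap("wrist","w11"); print(ballang("w11"),get_state()['clock'])
E
```

```text
free bias at .19: -0.15076199582626146 [-0.079 -0.147  0.087]
False
0.09 rev -0.5 [ 0.105 -0.521 -0.282] 25.7
False
0.05 rev -1.93 [-0.118 -1.939  0.024] 26.05
False
0.01 rev -1.58 [ 0.296 -1.683 -0.291] 26.4
False
-0.03 rev -2.06 [ 0.251 -2.198 -0.002] 26.75
False
-0.07 rev -1.06 [ 1.024 -1.434 -0.135] 27.1
False
-0.1 rev -1.85 [ 0.872 -2.267 -0.458] 27.45
bias at 0: -0.02949466536659432 [ 0.282 -0.101 -0.351]
(array([-0.099,  0.001]), np.float64(0.09872428742444325), np.float64(-0.011583907372155934)) 28.0083
```

```bash
python3 - <<'E'
from push import *
b=-.09; a=.08
while a<.255:
    a=round(a+.02,3); move_l([*bar(a),.084],ROT(YAW+a),velocity=.04)
    s=get_state(); i0=-(s['contact_force'][:2]@tang(a))-b; p,f=force(a,5); st=get_state()
    print(a,"imm",round(i0,2),"rest",round(p-b,2),f,round(st['clock'],2))
    if p-b>6: break
E
```

```text
0.1 imm 0.3 rest 0.14 [-0.041  0.061  0.226] 28.52
0.12 imm 2.76 rest 3.63 [0.605 3.491 0.311] 28.94
0.14 imm 2.91 rest 3.04 [0.185 2.944 0.764] 29.36
0.16 imm 2.75 rest 2.43 [-0.508  2.39   0.888] 29.77
0.18 imm 3.1 rest 2.44 [-0.507  2.39   0.933] 30.19
0.2 imm 3.29 rest 2.63 [-0.475  2.567  1.286] 30.61
0.22 imm 2.68 rest 2.61 [-0.755  2.535  1.507] 31.02
0.24 imm 2.8 rest 3.06 [-1.126  2.974  0.262] 31.44
0.26 imm 4.28 rest 3.69 [-1.731  3.578  1.137] 31.86
```

```bash
python3 - <<'E'
from push import *
b=-.09; a=.26
while a<.36:
    a=round(a+.01,3); move_l([*bar(a),.084],ROT(YAW+a),velocity=.04)
    s=get_state(); i0=-(s['contact_force'][:2]@tang(a))-b; p,f=force(a,6); st=get_state()
    print(a,"imm",round(i0,2),"rest",round(p-b,2),f,round(st['clock'],2))
    if p-b>6.4: break
snap("wrist","w12"); print(ballang("w12"))
E
```

```text
0.27 imm 3.9 rest 4.69 [-1.578  4.556  1.305] 32.31
0.28 imm 3.9 rest 4.68 [-1.879  4.53   1.161] 32.76
0.29 imm 4.84 rest 4.8 [-2.259  4.615  1.236] 33.21
0.3 imm 6.28 rest 4.89 [-2.301  4.681  1.095] 33.66
0.31 imm 5.91 rest 5.11 [-2.022  4.897  0.852] 34.11
0.32 imm 5.35 rest 5.78 [-2.486  5.514  1.042] 34.56
0.33 imm 5.34 rest 5.8 [-2.558  5.514  1.013] 35.01
0.34 imm 5.2 rest 5.91 [-2.269  5.626  1.482] 35.46
0.35 imm 5.93 rest 5.75 [-2.63   5.415  1.367] 35.91
0.36 imm 6.13 rest 5.83 [-2.114  5.536  1.426] 36.36
(array([-0.096, -0.025]), np.float64(0.09876046566605459), np.float64(0.25706005242848473))
```

```bash
python3 - <<'E'
from push import *
b=-.09; a=.36
while a<.46:
    a=round(a+.01,3); move_l([*bar(a),.084],ROT(YAW+a),velocity=.04)
    s=get_state(); i0=-(s['contact_force'][:2]@tang(a))-b; p,f=force(a,4); st=get_state()
    print(a,"imm",round(i0,2),"rest",round(p-b,2),f,round(st['clock'],2))
    if p-b>6.5 or i0>7.3: break
E
```

```text
0.37 imm 6.48 rest 5.71 [-2.465  5.35   1.561] 36.79
0.38 imm 6.44 rest 5.75 [-2.496  5.375  1.562] 37.17
0.39 imm 4.17 rest 5.52 [-3.024  5.043  1.391] 37.56
0.4 imm 5.6 rest 5.54 [-2.65   5.105  1.545] 37.94
0.41 imm 5.62 rest 6.05 [-2.241  5.666  1.813] 38.33
0.42 imm 6.42 rest 6.32 [-2.736  5.842  1.501] 38.71
0.43 imm 7.29 rest 7.33 [-3.189  6.772  1.567] 39.09
```

The push is about +4.5 N above free turning, and its slope over the last steps matches the stated spring rate. I'll stop, back off and look.

```bash
python3 - <<'E'
from push import *
a=.43
move_l([*bar(a-.1),.084],velocity=.06); pause(.1); print(force(a,3))
R=ROT(YAW+.2)
move_l([*bar(a-.1),.16],velocity=.15)
move_to([*S(-.03,-.0103),.24],ROT(YAW)); pause(.2)
snap("wrist","w13"); print(get_state()['clock'],ballang("w13"))
z=load("w13");P=cloud(z);hsv=cv2.cvtColor(z['im'],cv2.COLOR_RGB2HSV)
d=(abs(P[...,2]-.131)<.004)&(np.hypot(*(toS(P)-[.0285,-.0105]).transpose(2,0,1))<.03)
v,u=np.nonzero(d); q=toS(np.array([ray(z,i,j,.131)[:2] for i,j in zip(u,v)]))*1000; print("disc stage",len(q),cv2.minEnclosingCircle(q.astype(np.float32)),P[d][:,2].mean(),P[d][:,2].std())
br=(hsv[...,0]>15)&(hsv[...,0]<35)&(hsv[...,1]>110)&(abs(P[...,2]-.112)<.005)
v,u=np.nonzero(br); q=toS(np.array([ray(z,i,j,.112)[:2] for i,j in zip(u,v)]))*1000; print("cam",cv2.minEnclosingCircle(q.astype(np.float32)))
c=z['im'][150:330,180:340,::-1]; cv2.imwrite("pics/w13z.png",cv2.resize(c,None,fx=3.3,fy=3.3,interpolation=cv2.INTER_CUBIC))
E
```

```text
(np.float64(-0.13481739181016408), array([-0.391, -0.211,  0.102]))
40.9833 (array([-0.095, -0.031]), np.float64(0.09972916466981453), np.float64(0.31834880861069703))
disc stage 1191 ((27.80131721496582, -9.78686809539795), 20.833738327026367) 0.13144601078100135 0.0009149263048191135
cam ((-4.982525825500488, -9.550390243530273), 15.179226875305176)
```

View pics/w13z.png

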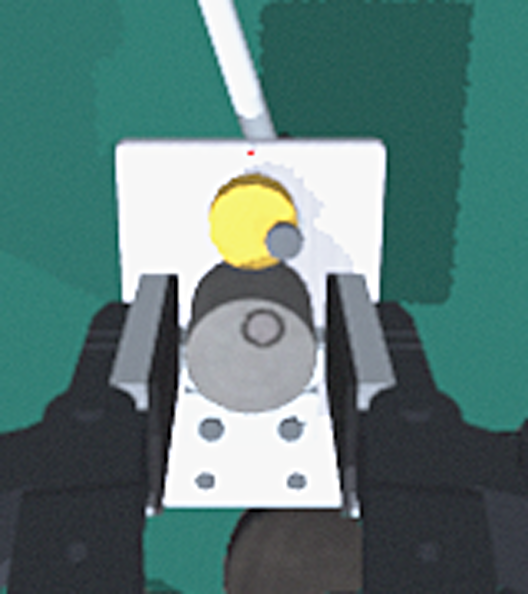

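The disc (centre about (250,355) in the zoom) is upright, centred in the V, and the cam touches it. The first run's onset had drifted, so I'll re-touch the handle gently to confirm the grip persists.

```bash
python3 - <<'E'
from push import *
a=.33
move_to([*bar(a),.14],ROT(YAW+.33)); gripper_to(.026) if abs(get_state()['width']-.026)>.003 else None
print(move_l([*bar(a),.084],ROT(YAW+a),velocity=.12,guard=5)); pause(.1)
b,f=force(a,4); print("bias",b)
for a in(.40,.41,.42,.43,.44):
    move_l([*bar(a),.084],ROT(YAW+a),velocity=.04)
    s=get_state(); i0=-(s['contact_force'][:2]@tang(a))-b; p,f=force(a,3)
    print(a,"imm",round(i0,2),"rest",round(p-b,2),f,round(get_state()['clock'],2))
    if p-b>6.2 or i0>6.6: break
E
```

```text
False
bias 0.21945911378488403
0.4 imm -0.7 rest 0.01 [-0.434  0.161 -0.237] 42.75
0.41 imm -0.34 rest -0.37 [-0.261 -0.197  0.175] 43.1
0.42 imm 2.89 rest 3.19 [ 0.162  3.491 -0.645] 43.45
0.43 imm 5.62 rest 5.02 [-0.684  5.207 -0.115] 43.8
0.44 imm 7.02 rest 6.16 [-0.26   6.451  0.055] 44.15
```

The re-touch gives 6.2–7.0 N against about 2.6 N free, so roughly +4 N and holding. I'll release, retreat, check and hand in.

```bash
python3 - <<'E'
from push import *
a=.34
move_l([*bar(a),.084],velocity=.06)
move_l([*bar(a),.17],velocity=.15)
move_to([*S(-.03,-.0103),.25],ROT(YAW)); pause(.3)
snap("wrist","w14"); snap("top","t14"); st=get_state(); print(st['clock'],ballang("w14"),st['contact_force'])
for f,h in(("w13",0),("w14",0)):
    z=load(f);P=cloud(z)
    d=(abs(P[...,2]-.131)<.004)&(np.hypot(*(toS(P)-[.0285,-.0105]).transpose(2,0,1))<.03)
    v,u=np.nonzero(d); q=toS(np.array([ray(z,i,j,.131)[:2] for i,j in zip(u,v)]))*1000; print("disc",cv2.minEnclosingCircle(q.astype(np.float32)),P[d][:,2].mean())
z=load("w14");cv2.imwrite("pics/w14b.png",cv2.resize(z['im'][:,:,::-1],(800,600)))
job_done()
E
```

```text
46.0667 (array([-0.094, -0.032]), np.float64(0.09963772168145392), np.float64(0.3280357318025576)) [0.358 0.173 0.604]
disc ((27.80131721496582, -9.78686809539795), 20.833738327026367) 0.13144601078100135
disc ((28.159635543823242, -10.255248069763184), 20.503339767456055) 0.13144224314287878
the job is handed in; nothing more can be done
```

View pics/w14b.png

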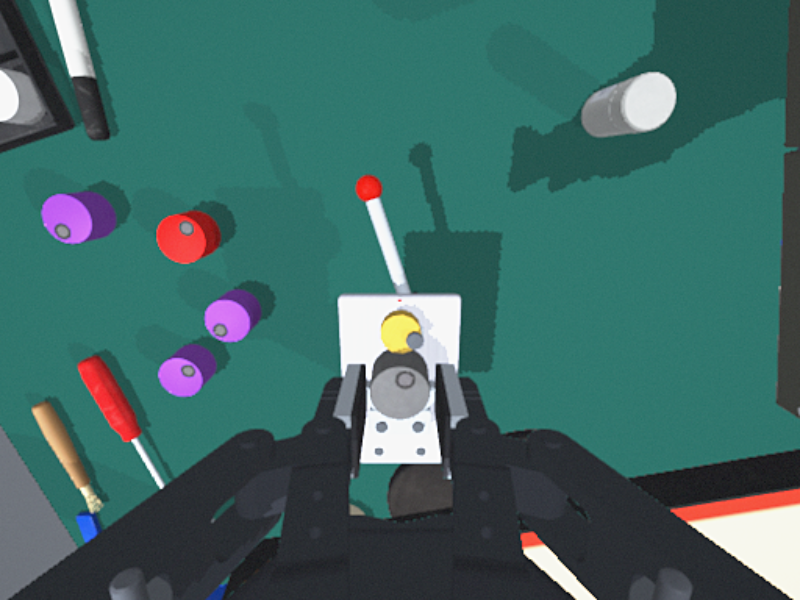

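I stood the dark disc on the stage between the cam and the V-stop, released it, and turned the knob until the cam gripped it. I handed the job in at 46 s of the 67 s allowed.

**Last checks:**
- **Disc:** it stands upright on the plate, its top 31 mm above the plate, centred in the V with the cam touching it.
- **Knob:** it rests at about 1.13 rad.
- **Grip:** re-touching the handle read 6.2–7.0 N against about 2.6 N turning freely, so roughly +4 N, and it held after release.
- **Surroundings:** the robot touches nothing. I made no direct measurement of the jar and marker; both stand clear of the arm in the last picture.

**What disagreed:**
- **First tightening unclear:** the force rose early and more slowly than the stated 0.5 N per mm. I turned the knob back to about 0.8 rad to measure the free drag, then tightened again. The early rise may have been the disc sliding along the V before it seated.
- **Second tightening:** the slow rise appeared again, and only the last few steps came near the stated rate.
- **Cam force not measured:** I infer about 40 N from the handle force and the cam's lever ratio.
- **V-stop position:** my two camera estimates of where the disc seats differ by 3–4 mm.

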